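# Set the sanding box's suction gate to the third click and start it

## Robot

A 6-joint arm with a two-finger parallel gripper is mounted at the origin on the work surface. World frame = base frame: x ahead of the robot, y to its left, z up, the work surface at z = 0. Lengths are in mm, angles in rad, forces in N, time in s.
With the tool pointing down it reaches from about 350 to 975 mm from the base axis. Payload 7.1 kg.
Tool frame: the origin (TCP) lies at the very end of the fingers, on their centre line; the grasp point (between the pads) lies 19 mm behind it (ctrl.grip_point_offset is the distance from the TCP to the grasp point, in mm); z points along the fingers, y is the direction in which the jaws open and shut (so a half turn about z gives the same grasp; the last joint's range is limited). The gripper opens to 88 mm and grips with 3 to 60 N. Pads are 20 mm wide; open, the fingers measure 115 mm over their backs; the gripper's body (75 mm by 178 mm) begins 61 mm behind the grasp point.
Start: joints at [1.201, 0.423, 1.63, -0, 1.089, -0.019], TCP at [214.749, 586.931, 192.975] pointing down, gripper open.
Joint ranges: [-3, 3], [-0.9, 2.11], [0.09, 2.58], [-1.31, 4.45], [0.11, 2.69], [-2.54, 2.54]. Speed limits (rad/s): [2.39, 2.39, 3.01, 3.14, 3.14, 3.14].

## Interface

Orientations are given as a rotation vector (axis times angle).
In Python, from workcell import ctrl gives the robot as it stands.
- The arm moves only by the tool move_arm, never from a script. Its argument "increments" is one flat list of numbers, 5 for each row, row after row: the closure in counts, from 0 (fully open) to 255 (shut), then the shift along the tool's x, y, z in mm, then the turn about the tool's z in degrees. In form: [grip, dx, dy, dz, yaw, grip, dx, dy, dz, yaw, ...]. A call has 1 to 12 rows; each row is the pose to reach, as a shift and turn from the pose measured when the call began, along the tool's axes at that moment; what a row does not reach only later rows make up. A row lasts 1/8 s, in which the tool goes at most 62.5 mm and 10.7 degrees, less where a joint would pass 70% of its speed; a pose out of reach is approached as far as the arm can. A call with a gripper value outside its range is refused whole. The fingers move at their own pace and stop on an object; the grip force is fixed at half the most. Time passes only in rows, so rows that repeat a pose let the fingers close. It gives the time, the measured TCP pose, the force and the opening at its end, in the units of the state.
- ctrl.get_obs(): the state, without advancing time (a new reading comes with each control period).
- ctrl.get_image(name): name is "scene" or "top"; returns a dict with "frame" (420x560x3 uint8, red, green, blue), "vertical_fov" (degrees; the focal length in pixels is half the picture's height over the tangent of half this angle, whatever the lens; pixels are square), "cx", "cy" (the principal point, pixels), "pose" (4x4, takes a point from camera to world coordinates). Camera axes: x right, y down, z forward; pixel columns grow to the right and rows downward; lengths in mm; the calibration is good to about 2 mm. A picture is of the moment at which its call begins. There is no depth.
- ctrl.close_job(): hands the job in, once; it reports no verdict.
The state is a dict: "t": time; "qpos": joint angles; "qvel": joint speeds; "joint_torque": joint torques, N m; "ee_pos": TCP position; "orientation": TCP orientation; "ft_force": force on the tool from outside, world axes, zero at the start; "moment": the same for the moment, N m; "width": finger opening in mm.
Only numpy, scipy, OpenCV 4.12 (cv2) and the standard library are available. Lean on these libraries where they do the work, as an engineer would, in place of code of your own. Each camera call takes 0.05 s, during which the arm holds its last target.

## Task

Get the downdraft sanding box ready for sanding: with a fingertip, push the orange tab of its suction lever out of the closed position and along its slot, feeling the clicks, and stop in the third click without running on past it; then press the green start button fully down and let go. Only push and press: do not pinch or lift the tab, and leave the bricks, sanding block, jars, brush and mug where they are.

Things in the scene. Friction and masses are not known exactly. Their poses are not given: they have to be found in the camera images.
- sander: Downdraft sanding box: fixed grey box 260 (x) x 360 (y) x 100 mm high; origin at the centre of its underside. x points from the black control strip along its near edge to the steel grille, y along the slot, z up. In its frame the slot lies at x = -0.091, y -0.095 to 0.030, the green button at y = 0.115. Beside the slot a red mark shows closed and five white dashes the clicks.
- gate (a joint): Travel (m) of the suction lever towards +y of the box, 0 to 0.105. It starts closed, free between 0 and 0.010; then five clicks (detents) at 0.030, 0.048, 0.066 (third), 0.084, 0.102. Crests at 0.021 and half-way between clicks: rising to a crest takes 5 to 9 N; past it the lever jumps ahead by itself into the next click (force drops to zero) and stays there.
- tab_site (a point): Centre of the lever's upright tab, 26 mm along x, 16 mm along y, 32 mm high, standing 4 to 36 mm above the box's top. In the box's frame it lies at x = -0.091, y = -0.085 + gate, z = 0.120.
- tab_push: The orange half of the tab, 26 x 8 x 32 mm, on its -y side: the face to push on, towards +y of the box. Origin: on the tab's centre line, at the height of the box's top; orange half at y from -0.008 to 0.
- tab_front: The grey half of the tab, on its +y side, 26 x 8 x 32 mm; same origin, y from 0 to 0.008. Fingers that bear on both halves at once are pinching the tab (or pressing on its top).
- start (a joint): Travel (m) of the green start button: 0 up, 0.006 fully down; pressed vertically down, it needs 1.5 N to begin and 5 N at the bottom, and springs back up when let go.
- start_top (a point): Centre of the top face of the green push button, 28 mm in diameter, standing 18 mm above the box's top in a round metal housing 44 mm in diameter and 12 mm high.
- brick_yellow: Bystander: yellow painted wooden brick 45 x 110 x 28 mm lying on the grille; origin at the centre of its underside.
- brick_bare: Bystander: bare wooden brick 45 x 110 x 28 mm lying on the grille; origin at the centre of its underside.
- sanding_block: Bystander: cork sanding block 47 x 72 x 26 mm lying on the grille; origin at the centre of its underside.
- jar_red: Bystander: jar of red paint, 66 mm in diameter, 75 mm high, on the table; origin at the centre of its underside.
- jar_blue: Bystander: jar of blue paint, 70 mm in diameter, 90 mm high, on the table; origin at the centre of its underside.
- jar_violet: Bystander: jar of violet paint, 74 mm in diameter, 100 mm high, on the table; origin at the centre of its underside.
- brush: Bystander: paint brush 190 mm long, lying on the table.
- mug: Bystander: white mug, 76 mm in diameter, 90 mm high, on the table; origin at the centre of its underside.

How it is judged:
By the outcome, as a careful person would: the job done as asked, in the order asked, and still so for the second after the job is handed in, with the robot touching nothing.
It also fails if it takes over 67 s, if anything falls off the work surface, if the arm or the gripper's body presses on something with over 40 N, if the wrist force passes 120 N, or if a joint passes its speed limit or range.

## Working session

There is one attempt and no reset: what is moved stays moved. The work goes in short steps, Python scripts to look and compute and a tool call to move; the robot and the scene stay as the last step left them, time stands still between calls to the robot, and variables do not carry over. Pictures are saved under pics/ and viewed, and the job is handed in when it is done.

Besides the shell and the picture viewer there is one more tool, called after ">>>" as name(argument=value, ...) on one line, values as JSON. move_arm: Moves the arm, as the interface text tells. Its arguments: {"type":"object","properties":{"increments":{"type":"array","items":{"type":"number"}}},"required":["increments"]}

```bash
mkdir -p pics; ls; python3 - <<'E'
from workcell import ctrl
import cv2,numpy as np
o=ctrl.get_obs();print(o)
for n in("scene","top"):
    d=ctrl.get_image(n);cv2.imwrite(f"pics/{n}0.png",d["frame"][:,:,::-1]);print(n,d["vertical_fov"],d["cx"],d["cy"],np.round(d["pose"],4).tolist(),[k for k in d])
E
```

```text
pics
{'t': 0.0, 'qpos': array([ 1.20099646e+00,  4.23824802e-01,  1.63068086e+00, -3.22487949e-05,
        1.08860328e+00, -1.90017788e-02]), 'qvel': array([ 2.27644377e-05, -7.91927469e-04,  1.11681716e-04,  3.09320000e-04,
       -4.52042466e-04,  1.11428661e-03]), 'joint_torque': array([-2.49377859e-03, -5.44623864e+01, -2.73667842e+01,  6.40780781e-02,
        2.25798972e-02, -7.06999208e-05]), 'ee_pos': array([214.54914248, 586.38336687, 192.21534055]), 'orientation': array([-5.48141758e-01, -3.09313356e+00,  2.34537368e-03]), 'ft_force': array([-0.70797964, -0.65548817,  0.3272408 ]), 'moment': array([ 0.00665861,  0.00033068, -0.00399012]), 'width': 88.26552906879866}
scene 43.14261231366094 283.8703249634565 208.25060312078247 [[0.6267, 0.6645, -0.407, 1080.7676], [0.7792, -0.5333, 0.3292, -368.9575], [0.0017, -0.5234, -0.8521, 1123.802], [0.0, 0.0, 0.0, 1.0]] ['frame', 'vertical_fov', 'cx', 'cy', 'pose']
top 54.490990207905554 276.31051021854853 209.22604219950708 [[-0.0221, -0.9925, 0.1205, 493.01], [-0.9997, 0.0223, 0.0008, 39.8261], [-0.0035, -0.1205, -0.9927, 1079.6231], [0.0, 0.0, 0.0, 1.0]] ['frame', 'vertical_fov', 'cx', 'cy', 'pose']
```

View pics/scene0.png

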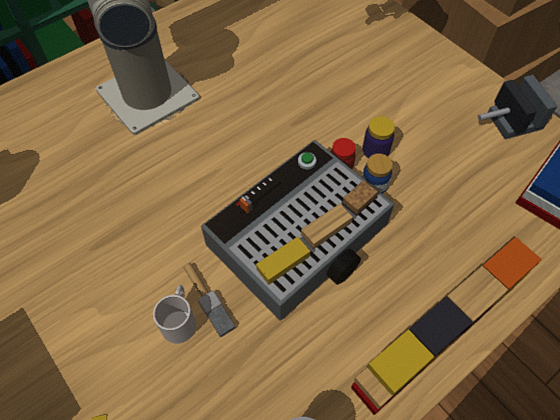

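View pics/top0.png

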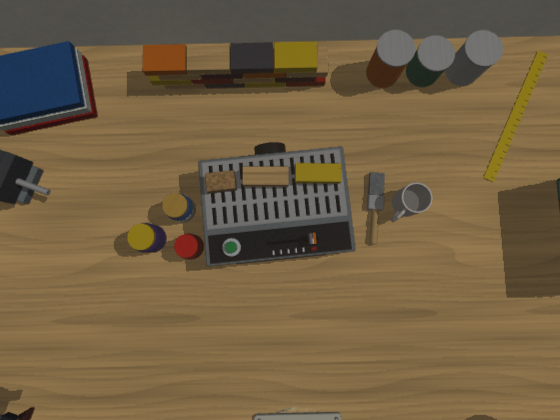

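```bash
cat > h.py <<'E'
import cv2,numpy as np
from workcell import ctrl
def ray(d,u,v):
    h=d["frame"].shape[0];f=h/2/np.tan(np.radians(d["vertical_fov"])/2)
    P=np.array(d["pose"]);r=P[:3,:3]@np.array([(u-d["cx"])/f,(v-d["cy"])/f,1]);return P[:3,3],r
def onz(d,u,v,z):
    c,r=ray(d,u,v);return (c+r*(z-c[2])/r[2])[:2]
def tri(d1,p1,d2,p2):
    A=np.zeros((3,3));b=np.zeros(3)
    for d,p in((d1,p1),(d2,p2)):
        c,r=ray(d,*p);r=r/np.linalg.norm(r);M=np.eye(3)-np.outer(r,r);A+=M;b+=M@c
    return np.linalg.solve(A,b)
def proj(d,X):
    h=d["frame"].shape[0];f=h/2/np.tan(np.radians(d["vertical_fov"])/2);P=np.array(d["pose"])
    q=P[:3,:3].T@(np.array(X)-P[:3,3]);return q[0]/q[2]*f+d["cx"],q[1]/q[2]*f+d["cy"]
def crop(d,x0,y0,w,h,k,name):
    cv2.imwrite(name,cv2.resize(d["frame"][y0:y0+h,x0:x0+w,::-1],None,fx=k,fy=k,interpolation=cv2.INTER_CUBIC))
E
python3 - <<'E'
from h import *
t=ctrl.get_image("top");s=ctrl.get_image("scene")
crop(t,195,140,165,130,4.8,"pics/tc.png");crop(s,195,130,200,150,4,"pics/sc.png")
for n,d in(("top",t),("scene",s)):
    hsv=cv2.cvtColor(d["frame"],cv2.COLOR_RGB2HSV)
    for c,lo,hi in(("green",(45,100,40),(90,255,255)),("orange",(3,150,100),(14,255,255))):
        m=cv2.inRange(hsv,lo,hi);k,l,st,ce=cv2.connectedComponentsWithStats(m)
        print(n,c,[(st[i].tolist(),ce[i].round(2).tolist()) for i in range(1,k) if st[i,4]>8 and 190<ce[i][0]<360 and 130<ce[i][1]<290])
E
```

```text
top green [([226, 242, 11, 11, 92], [230.54, 246.67])]
top orange [([313, 233, 4, 11, 27], [314.26, 237.78])]
scene green [([302, 153, 11, 10, 93], [306.84, 157.58])]
scene orange [([332, 140, 4, 9, 9], [332.89, 144.0]), ([240, 198, 9, 9, 32], [243.88, 202.06]), ([237, 202, 7, 5, 11], [239.82, 204.09]), ([243, 208, 4, 4, 10], [245.0, 209.0])]
```

View pics/tc.png

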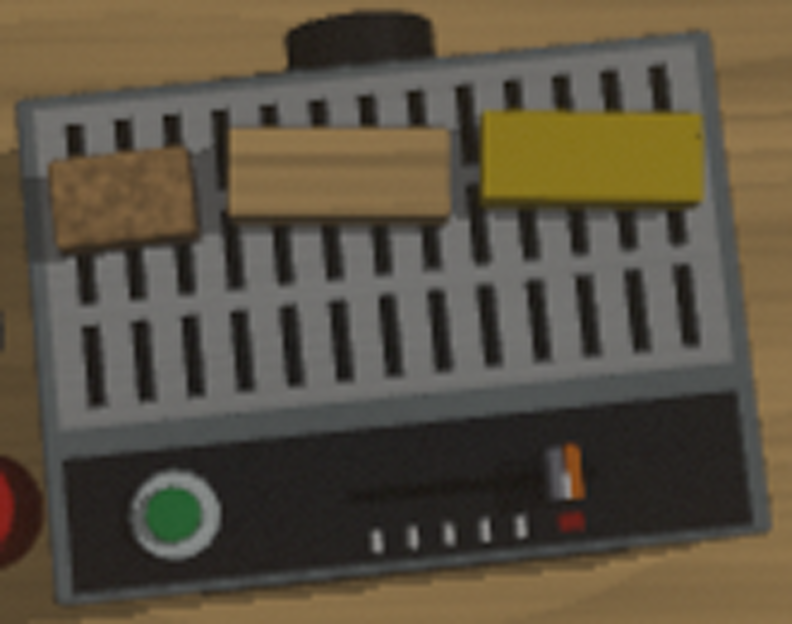

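View pics/sc.png

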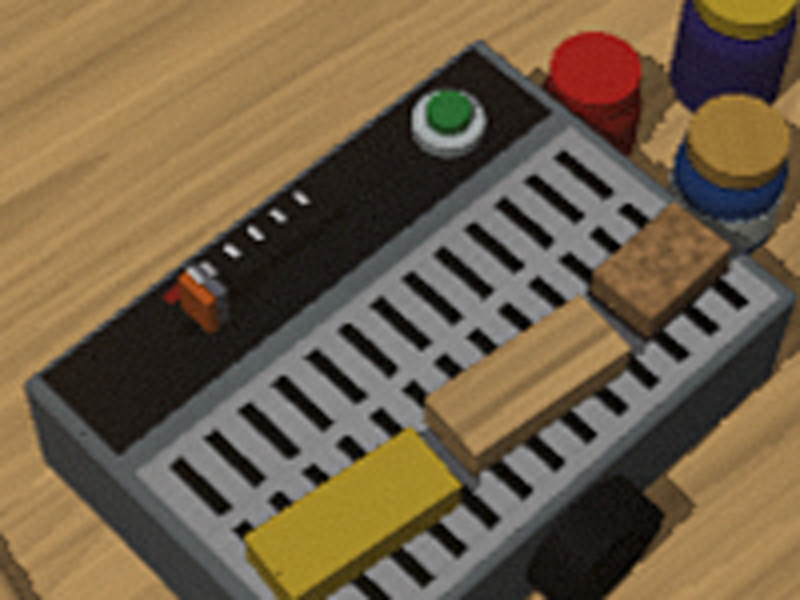

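The top view shows the box's corners (crop px 20,100 / 710,33 / 770,530 / 62,603), the green button at full-image (230.5,246.7) and the tab, orange side right (−y), at about (314,238) beside the red mark.

```bash
python3 - <<'E'
from h import *
t=ctrl.get_image("top");s=ctrl.get_image("scene")
c=lambda x,y,x0,y0,k:((x+.5)/k-.5+x0,(y+.5)/k-.5+y0)
T=[c(*p,195,140,4.8) for p in((20,100),(710,33),(770,530),(62,603))]
S=[c(*p,195,130,4) for p in((795,295),None,(33,385),(478,42)) if p] 
L=np.array([(.13,.18),(.13,-.18),(-.13,-.18),(-.13,.18)])*1000
W=np.array([onz(t,*p,100) for p in T])
def fit(L,W):
    a=L-L.mean(0);b=W-W.mean(0);th=np.arctan2((a[:,0]*b[:,1]-a[:,1]*b[:,0]).sum(),(a*b).sum())
    R=np.array([[np.cos(th),-np.sin(th)],[np.sin(th),np.cos(th)]]);o=W.mean(0)-R@L.mean(0);print("th",th,"o",o,"res",(W-(L@R.T+o)).round(1).tolist());return R,o
R,o=fit(L,W)
W2=np.array([onz(s,*p,100) for p in S]);R2,o2=fit(L[[0,2,3]],W2)
print("btn top",onz(t,230.54,246.67,118),"scene",onz(s,306.84,157.58,118),"tri",tri(t,(230.54,246.67),s,(306.84,157.58)))
for RR,oo in((R,o),(R2,o2)):
    print("pred btn",RR@[-91,115]+oo,"tab",RR@[-91,-85]+oo)
# dashes
for n,d,roi in(("t",t,None),("s",s,None)):
    for g in (0,30,48,66,84,102): pass
tabt=[c(*p,195,140,4.8) for p in((563,446),(580,443),(545,447))]
print("tab top(far edge) ",[onz(t,*p,136) for p in tabt], "pred tab far corners",[R@np.array([-78,-85+y])+o for y in(0,-8,8)])
E
```

```text
th 0.07832484581440344 o [622.96895822  41.12471176] res [[-1.5, -2.4], [-2.6, 2.2], [2.1, 3.2], [2.0, -3.1]]
th 0.0854056157035559 o [627.65548265  42.07292261] res [[-4.2, -3.4], [1.7, 6.2], [2.5, -2.8]]
btn top [523.57332655 150.06653464] scene [524.93127777 149.88052294] tri [523.80245394 150.52330225 116.23428417]
pred btn [523.2497977  148.65186659] tab [538.89875492 -50.73496882]
pred btn [527.17745327 148.89129937] tab [544.23781869 -50.37973198]
tab top(far edge)  [array([551.44204341, -40.56766066]), array([552.70560179, -48.80732556]), array([551.15356869, -31.87913831])] pred tab far corners [array([551.85889922, -49.71778661]), array([552.48485751, -57.69326002]), array([551.23294093, -41.74231319])]
```

```bash
python3 - <<'E'
from h import *
t=ctrl.get_image("top");s=ctrl.get_image("scene")
for n,d,(x0,y0,w,h) in(("t",t,(265,244,45,15)),("s",s,(235,174,42,30))):
    g=cv2.cvtColor(d["frame"],cv2.COLOR_RGB2GRAY).astype(float);hsv=cv2.cvtColor(d["frame"],cv2.COLOR_RGB2HSV)
    m=np.zeros(g.shape,np.uint8);m[y0:y0+h,x0:x0+w]=(g[y0:y0+h,x0:x0+w]>75)&(hsv[y0:y0+h,x0:x0+w,1]<80)
    k,l,st,ce=cv2.connectedComponentsWithStats(m)
    for i in range(1,k):
        yy,xx=np.where(cv2.dilate((l==i).astype(np.uint8),np.ones((3,3)))>0);wt=np.clip(g[yy,xx]-40,0,None)
        u,v=(xx*wt).sum()/wt.sum(),(yy*wt).sum()/wt.sum();print(n,st[i,4],round(u,2),round(v,2),onz(d,u,v,100).round(1))
    m=cv2.inRange(hsv,(0,120,60),(180,255,255));r=((hsv[...,0]<4)|(hsv[...,0]>172))&(m>0)
    yy,xx=np.where(r);q=(xx>235)&(xx<325)&(yy>190)&(yy<255);print("red",q.sum(),xx[q].mean(),yy[q].mean(),onz(d,xx[q].mean(),yy[q].mean(),100))
crop(t,295,225,35,30,20,"pics/tt.png");crop(s,230,190,30,28,20,"pics/ss.png")
from scipy.spatial.transform import Rotation as Ro
print(Ro.from_rotvec(ctrl.get_obs()["orientation"]).as_matrix().round(3))
E
```

```text
t 12 303.09 249.28 [514.1 -21.3]
t 10 288.12 250.81 [511.2  14.6]
t 10 295.59 250.01 [512.7  -3.3]
t 12 273.09 252.35 [508.4  50.6]
t 8 280.57 251.5 [510.   32.7]
t 2 299.51 255.16 [500.3 -12.3]
t 1 309.05 254.2 [502.1 -35.1]
t 3 280.99 257.12 [496.6  32. ]
t 2 290.5 256.1 [498.5   9.2]
t 3 271.02 258.14 [494.7  55.8]
red 17 313.7647058823529 248.05882352941177 [516.41772678 -46.88959212]
s 3 265.75 175.32 [494.3  50.3]
s 1 268.64 173.47 [494.4  58.8]
s 3 261.7 178.34 [495.2  37.6]
s 8 269.82 179.09 [508.8  51.1]
s 2 257.18 181.89 [496.6  23.2]
s 10 264.01 183.44 [510.  33.]
s 2 253.14 184.92 [497.5  10.7]
s 11 258.33 187.82 [511.5  15.2]
s 3 248.69 188.3 [498.6  -3. ]
s 3 244.71 191.24 [499.4 -15. ]
s 9 252.49 192.24 [512.8  -2.7]
s 38 244.37 198.02 [513.8 -26.7]
s 3 236.71 197.32 [501.3 -39.3]
s 1 276.25 203.38 [570.8  21.2]
red 11 237.54545454545453 203.36363636363637 [515.68104269 -47.44320311]
[[-0.939  0.344 -0.   ]
 [ 0.344  0.939 -0.   ]
 [ 0.    -0.    -1.   ]]
```

View pics/tt.png

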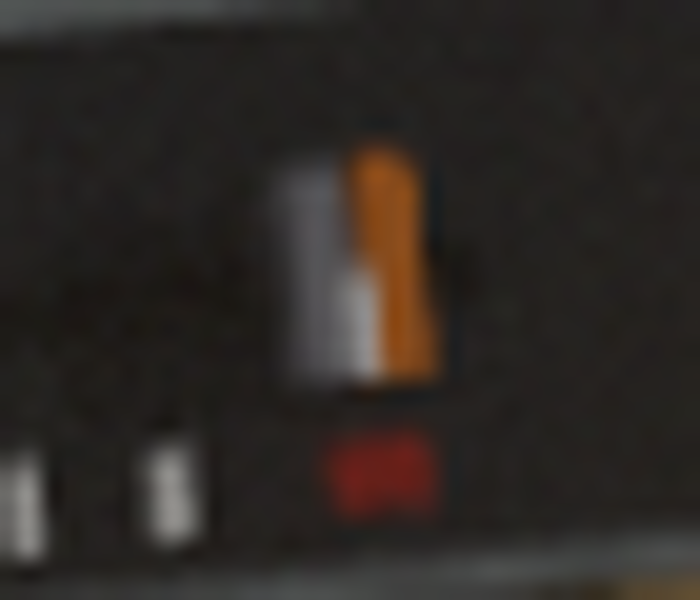

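View pics/ss.png

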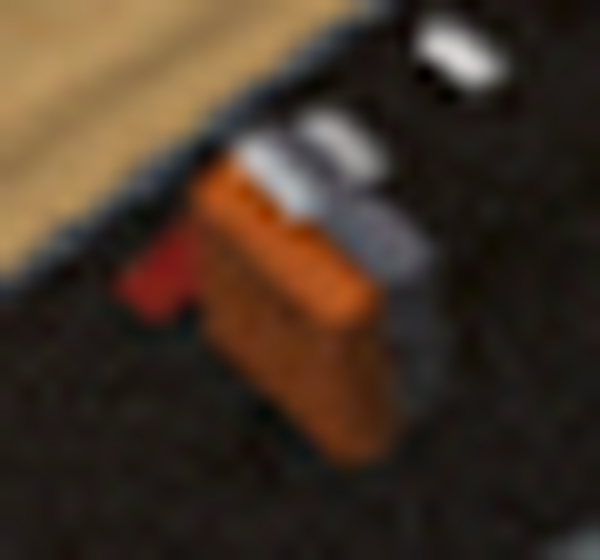

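>>> move_arm(increments=[255,-540,-520,0,-24.6,255,-540,-520,0,-24.6,255,-540,-520,0,-24.6,255,-540,-520,0,-24.6,255,-540,-520,0,-24.6,255,-540,-520,0,-24.6,255,-540,-520,0,-24.6,255,-540,-520,0,-24.6,255,-540,-520,0,-24.6,255,-540,-520,0,-24.6,255,-540,-520,0,-24.6,255,-540,-520,0,-24.6])

```text
t: 1.9
ee_pos: [543.8, -88.9, 193.2]
orientation: [-0.123, 3.139, -0.0]
ft_force: [1.4, 0.5, -0.6]
width: 0.3
```

```bash
cat >> h.py <<'E'
U=np.array([-.0789,.9969]);X=np.array([.9969,.0789])
def st():
    from scipy.spatial.transform import Rotation as Ro
    o=ctrl.get_obs();p=o["ee_pos"];M=Ro.from_rotvec(o["orientation"]).as_matrix()
    print("t",round(o["t"],2),"e",round(p[:2]@X,1),"s",round(p[:2]@U,1),"z",round(p[2],1),"F_u",round(o["ft_force"][:2]@U,1),"F",o["ft_force"].round(1),"toolx",M[:,0].round(3),"tooly",M[:,1].round(3))
E
python3 - <<'E'
from h import *
st();t=ctrl.get_image("top");s=ctrl.get_image("scene");crop(t,200,140,165,130,4.8,"pics/t1.png");crop(s,195,130,200,150,4,"pics/s1.png")
E
```

```text
t 1.9 e 535.1 s -131.6 z 193.2 F_u 0.4 F [ 1.4  0.5 -0.6] toolx [-0.997 -0.078 -0.001] tooly [-0.078  0.997 -0.   ]
```

View pics/s1.png

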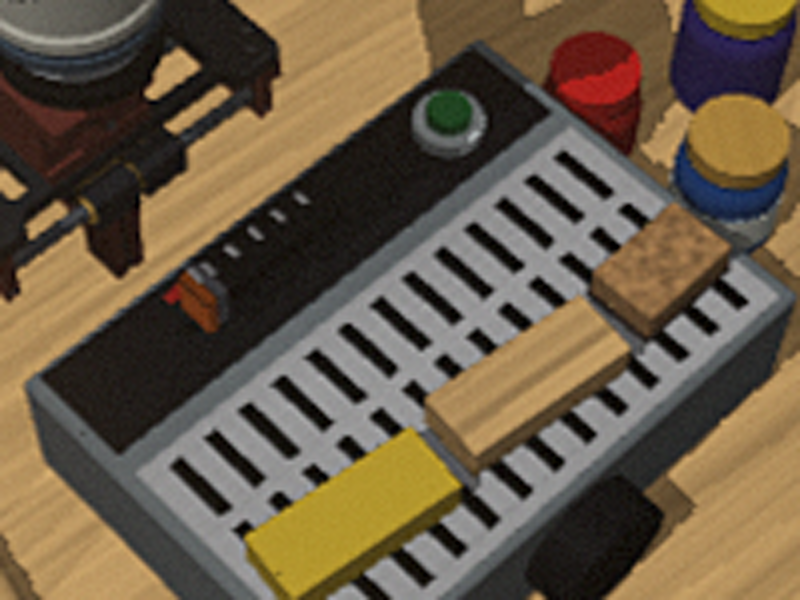

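The fingers are shut and hang above the strip, on the orange side of the tab (crop px 120,250); the tab has not moved.

>>> move_arm(increments=[255,0,0,40,0,255,0,0,70,0,255,0,0,82,0,255,0,0,82,0,255,0,0,82,0])

```text
t: 2.62
ee_pos: [546.7, -91.8, 112.5]
orientation: [-0.117, 3.135, -0.004]
ft_force: [-0.1, -0.2, -0.3]
width: 0.4
```

```bash
python3 - <<'E'
from h import *
st();t=ctrl.get_image("top");s=ctrl.get_image("scene");crop(s,195,130,200,150,4,"pics/s2.png")
E
```

```text
t 2.62 e 537.8 s -134.6 z 112.5 F_u -0.2 F [-0.1 -0.2 -0.3] toolx [-0.997 -0.074 -0.004] tooly [-0.074  0.997 -0.002]
```

View pics/s2.png

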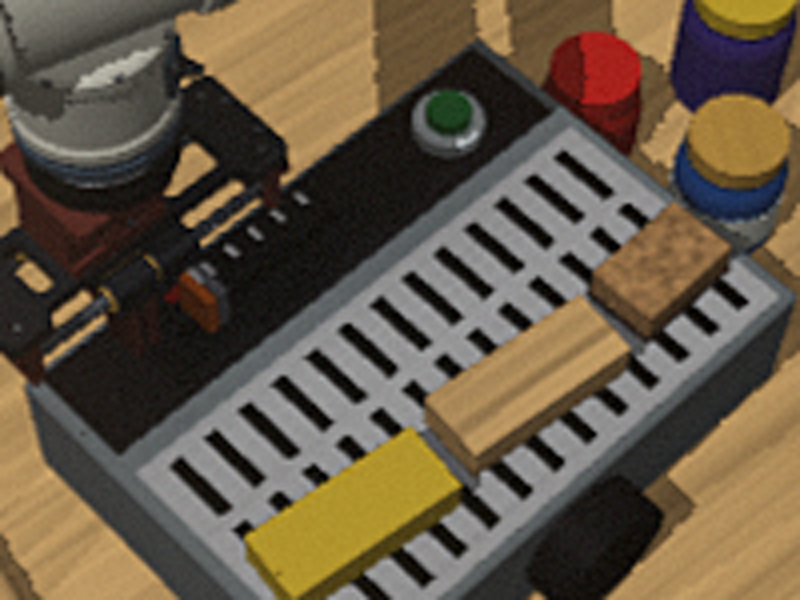

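Fingers are beside the tab with a gap. Approach to contact.

>>> move_arm(increments=[255,2,8,1,0,255,2,16,1,0,255,2,22,1,0,255,2,24,1,0,255,2,24,1,0])

```text
t: 3.35
ee_pos: [543.0, -67.9, 111.5]
orientation: [-0.117, 3.135, -0.004]
ft_force: [0.1, 0.1, 0.1]
width: 0.4
```

```bash
python3 - <<'E'
from h import *
st();st();t=ctrl.get_image("top");st();crop(t,200,140,165,130,4.8,"pics/t3.png")
E
```

```text
t 3.35 e 536.0 s -110.5 z 111.5 F_u 0.1 F [0.1 0.1 0.1] toolx [-0.997 -0.075 -0.005] tooly [-0.075  0.997 -0.003]
t 3.35 e 536.0 s -110.5 z 111.5 F_u 0.1 F [0.1 0.1 0.1] toolx [-0.997 -0.075 -0.005] tooly [-0.075  0.997 -0.003]
t 3.4 e 535.9 s -110.7 z 111.4 F_u -0.2 F [ 0.2 -0.2  0.1] toolx [-0.997 -0.074 -0.005] tooly [-0.074  0.997 -0.003]
```

>>> move_arm(increments=[255,0,2,0,0,255,0,4,0,0,255,0,6,0,0,255,0,8,0,0,255,0,10,0,0,255,0,11,0,0,255,0,12,0,0,255,0,12,0,0])

```text
t: 4.4
ee_pos: [542.1, -56.1, 111.4]
orientation: [-0.117, 3.135, -0.004]
ft_force: [-0.2, 0.2, 0.7]
width: 0.3
```

```bash
python3 - <<'E'
from h import *
st();t=ctrl.get_image("top");s=ctrl.get_image("scene");st();crop(t,200,140,165,130,4.8,"pics/t4.png");crop(s,195,130,200,150,4,"pics/s4.png")
E
```

```text
t 4.4 e 536.0 s -98.7 z 111.4 F_u 0.2 F [-0.2  0.2  0.7] toolx [-0.997 -0.074 -0.005] tooly [-0.074  0.997 -0.003]
t 4.5 e 536.0 s -98.7 z 111.4 F_u 0.4 F [ 0.2  0.4 -0.1] toolx [-0.997 -0.074 -0.005] tooly [-0.074  0.997 -0.003]
```

View pics/s4.png

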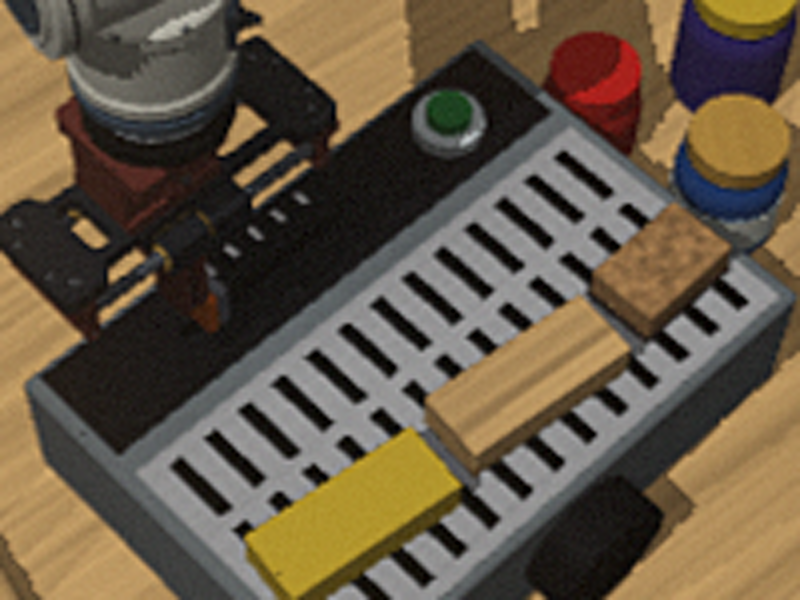

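>>> move_arm(increments=[255,0,1,0,0,255,0,2,0,0,255,0,2,0,0])

```text
t: 4.88
ee_pos: [542.0, -54.1, 111.4]
orientation: [-0.117, 3.135, -0.004]
ft_force: [-0.2, -0.7, -0.2]
width: 0.5
```

>>> move_arm(increments=[255,0,1,0,0,255,0,2,0,0,255,0,2,0,0])

```text
t: 5.25
ee_pos: [541.8, -52.0, 111.4]
orientation: [-0.117, 3.135, -0.004]
ft_force: [-0.2, -0.2, -0.1]
width: 0.3
```

>>> move_arm(increments=[255,0,1,0,0,255,0,2,0,0,255,0,2,0,0])

```text
t: 5.62
ee_pos: [541.6, -49.9, 111.4]
orientation: [-0.117, 3.135, -0.004]
ft_force: [-0.1, -0.5, -0.2]
width: 0.8
```

>>> move_arm(increments=[255,0,1,0,0,255,0,2,0,0,255,0,2,0,0])

```text
t: 6.0
ee_pos: [541.5, -47.8, 111.4]
orientation: [-0.117, 3.135, -0.004]
ft_force: [-0.1, -0.1, 0.8]
width: 0.9
```

```bash
python3 - <<'E'
from h import *
t=ctrl.get_image("top");s=ctrl.get_image("scene");st();crop(t,260,190,80,70,8,"pics/t5.png");crop(s,215,150,80,70,8,"pics/s5.png")
E
```

```text
t 6.1 e 536.0 s -90.5 z 111.4 F_u -0.4 F [-0.3 -0.4  1.2] toolx [-0.997 -0.075 -0.005] tooly [-0.075  0.997 -0.003]
```

View pics/s5.png

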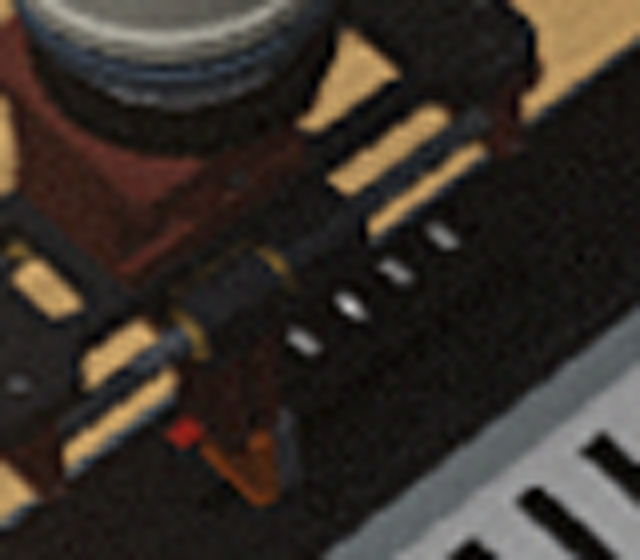

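View pics/t5.png

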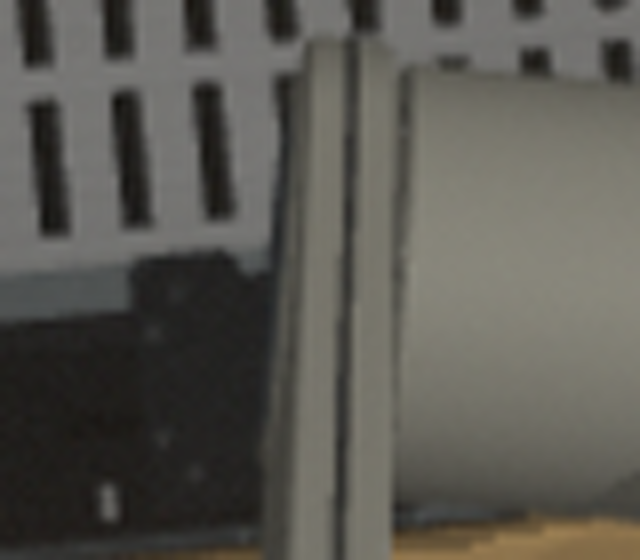

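>>> move_arm(increments=[255,0,1,0,0,255,0,2,0,0,255,0,2,0,0])

```text
t: 6.48
ee_pos: [541.3, -45.8, 111.4]
orientation: [-0.117, 3.135, -0.004]
ft_force: [-0.2, 0.4, -0.6]
width: 0.5
```

>>> move_arm(increments=[255,0,1,0,0,255,0,2,0,0,255,0,2,0,0])

```text
t: 6.85
ee_pos: [541.2, -43.7, 111.4]
orientation: [-0.118, 3.135, -0.004]
ft_force: [-0.4, 0.6, 0.1]
width: 0.2
```

>>> move_arm(increments=[255,0,1,0,0,255,0,2,0,0,255,0,2,0,0])

```text
t: 7.22
ee_pos: [541.0, -41.7, 111.4]
orientation: [-0.118, 3.135, -0.004]
ft_force: [0.6, -0.1, -0.6]
width: 0.3
```

```bash
python3 - <<'E'
from h import *
s=ctrl.get_image("scene");st();crop(s,215,150,80,70,8,"pics/s6.png")
E
```

```text
t 7.28 e 536.1 s -84.3 z 111.4 F_u -0.8 F [ 0.  -0.8  0.5] toolx [-0.997 -0.075 -0.005] tooly [-0.075  0.997 -0.003]
```

View pics/s6.png

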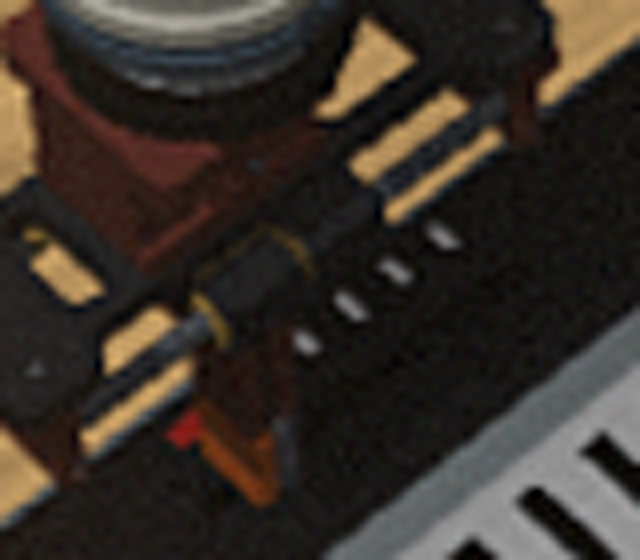

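```bash
python3 - <<'E'
from h import *
s=ctrl.get_image("scene")
p=ctrl.get_obs()["ee_pos"]
im=cv2.imread("pics/s6.png")
def c(X): u,v=proj(s,X);return int((u-215+.5)*8),int((v-150+.5)*8)
def w(e,q,z): a=e*X+q*U;return [a[0],a[1],z]
e0=p[:2]@X;s0=p[:2]@U
for z in(111,141):
  pts=[c(w(e0+a,s0+b,z)) for a,b in((-10,-9),(10,-9),(10,9),(-10,9))];cv2.polylines(im,[np.array(pts)],True,(0,255,0),1)
for g,col in((8,(255,255,0)),(20,(255,0,255))):
 for z in(104,136):
  pts=[c(w(534.4+a,-91.5+g+b,z)) for a,b in((-13,-8),(13,-8),(13,8),(-13,8))];cv2.polylines(im,[np.array(pts)],True,col,1)
cv2.imwrite("pics/o6.png",im)
E
```

```text
(no output)
```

View pics/o6.png

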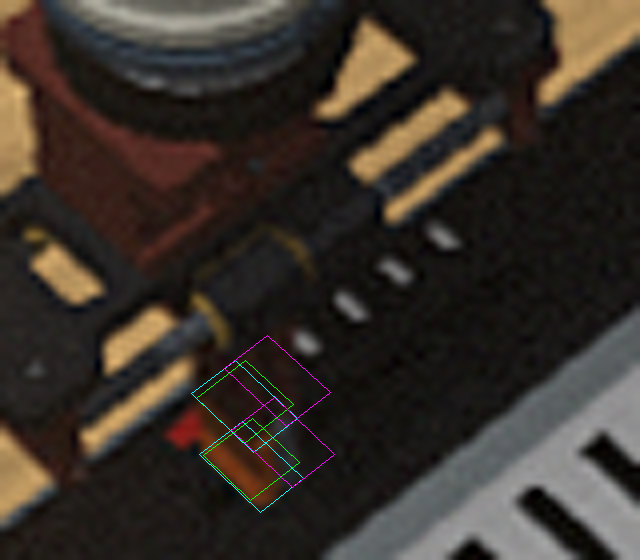

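```bash
python3 - <<'E'
from h import *
s=ctrl.get_image("scene");t=ctrl.get_image("top")
f=s["frame"][180:222,222:272,::-1].astype(float)
g=np.clip(255*(f/255)**.5,0,255).astype(np.uint8)
cv2.imwrite("pics/g6.png",cv2.resize(g,None,fx=14,fy=14,interpolation=cv2.INTER_NEAREST))
E
```

```text
(no output)
```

View pics/g6.png

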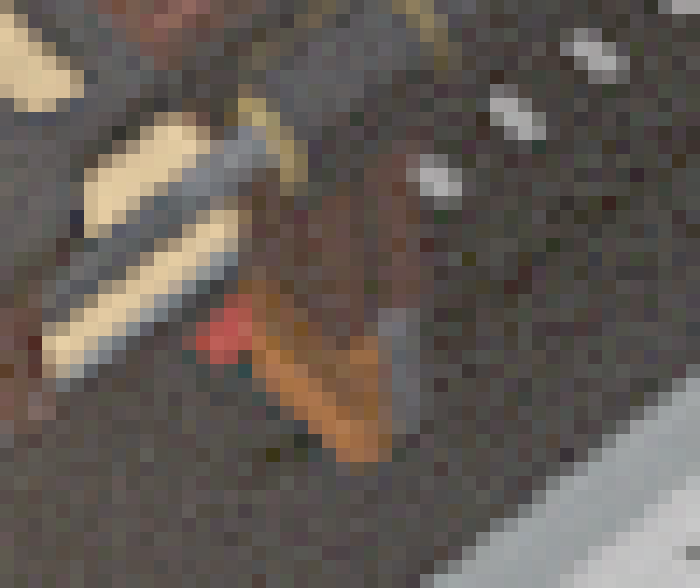

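```bash
python3 - <<'E'
from h import *
s=ctrl.get_image("scene")
im=cv2.imread("pics/s1.png")
im=np.clip(255*(im/255.)**.6,0,255).astype(np.uint8)
for P in((543.8,-88.9,193.2),):
    u,v=proj(s,P);print(u,v);cv2.circle(im,(int((u-195+.5)*4),int((v-130+.5)*4)),3,(0,255,0),1)
cv2.imwrite("pics/o1.png",cv2.resize(im[100:400,0:400],None,fx=2,fy=2))
im=cv2.imread("pics/s2.png");im=np.clip(255*(im/255.)**.6,0,255).astype(np.uint8)
u,v=proj(s,(546.7,-91.8,112.5));cv2.circle(im,(int((u-195+.5)*4),int((v-130+.5)*4)),3,(0,255,0),1)
cv2.imwrite("pics/o2.png",cv2.resize(im[150:450,0:400],None,fx=2,fy=2))
E
```

```text
226.16945314158426 199.0568426382196
```

View pics/o1.png

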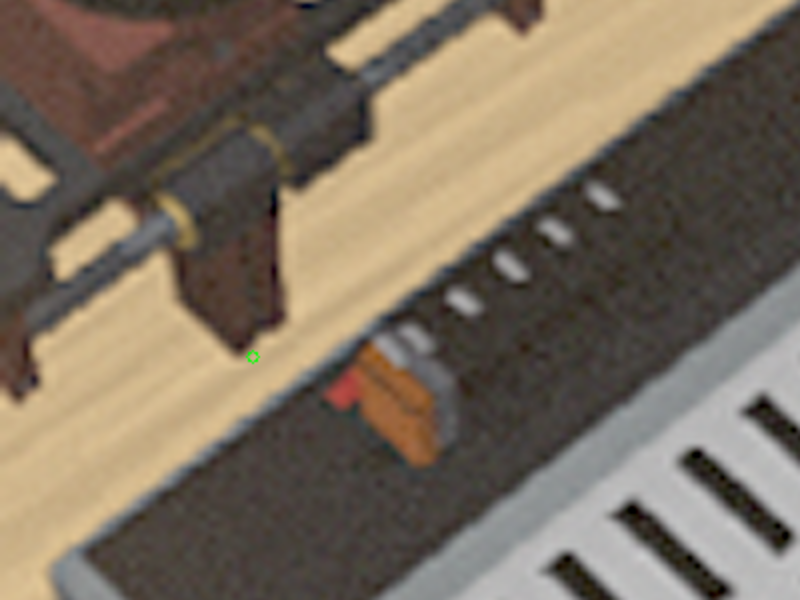

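View pics/o2.png

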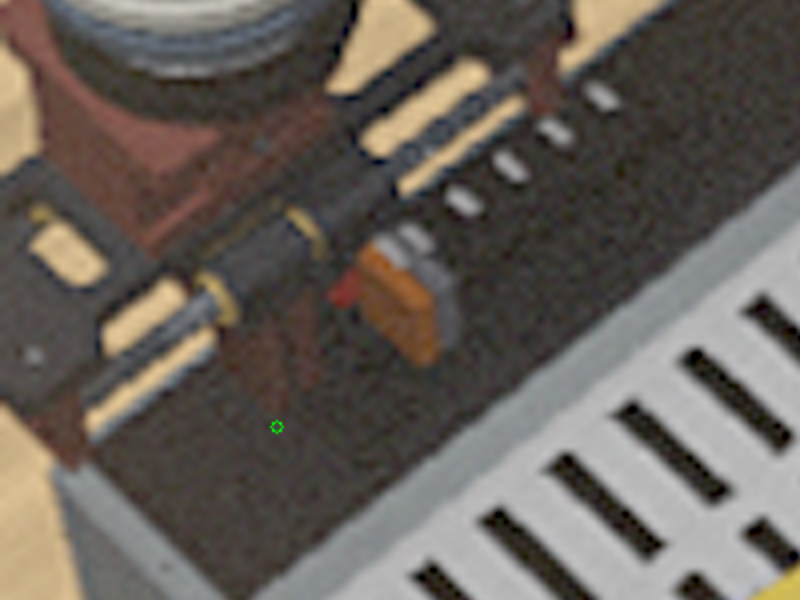

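The fingers cover only the tab's top (enhanced crop, about 250–375, 280–350) and its whole orange face stays visible below them: the fingertips seem to be above the tab, higher than the pose says. I lift, back off, and check that.

>>> move_arm(increments=[255,0,0,-15,0,255,0,0,-30,0,255,0,-20,-30,0,255,0,-45,-30,0,255,0,-45,-30,0])

```text
t: 8.1
ee_pos: [544.4, -88.7, 141.6]
orientation: [-0.114, 3.134, -0.004]
ft_force: [-0.8, 0.5, -0.1]
width: 0.4
```

```bash
python3 - <<'E'
from h import *
print(ctrl.grip_point_offset,[a for a in dir(ctrl) if a[0]!='_'])
s=ctrl.get_image("scene");st();f=s["frame"][150:225,200:290,::-1].astype(float)
im=cv2.resize(np.clip(255*(f/255)**.5,0,255).astype(np.uint8),None,fx=8,fy=8,interpolation=cv2.INTER_CUBIC)
p=ctrl.get_obs()["ee_pos"]
for dz in(0,20,40):
    u,v=proj(s,p+[0,0,dz]);cv2.circle(im,(int((u-200+.5)*8),int((v-150+.5)*8)),3,(0,255,0),1)
cv2.imwrite("pics/g7.png",im)
E
```

```text
18.700000000000003 ['Unreachable', 'close_job', 'get_image', 'get_obs', 'grip_point_offset']
t 8.15 e 535.5 s -130.4 z 141.4 F_u 0.6 F [1.2 0.6 0.2] toolx [-0.997 -0.073 -0.005] tooly [-0.073  0.997 -0.003]
```

View pics/g7.png

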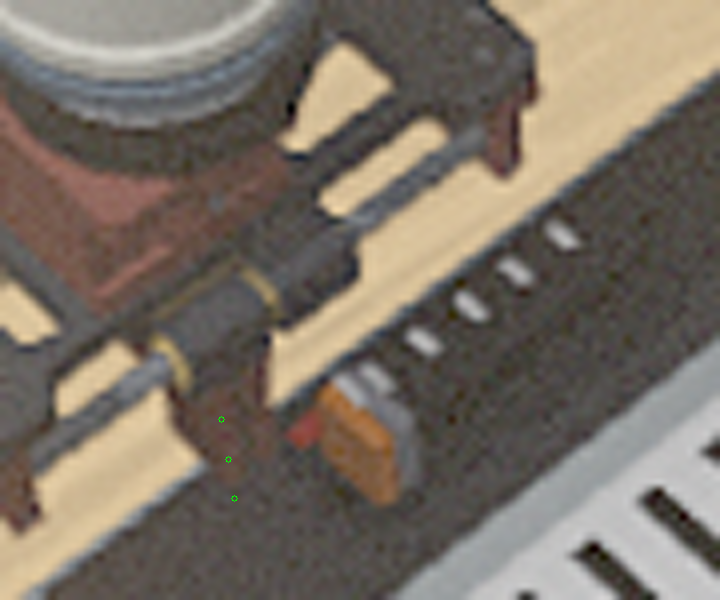

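>>> move_arm(increments=[255,0,0,15,0,255,0,0,29,0,255,0,0,32,0,255,0,0,34,0,255,0,0,36,0,255,0,0,36,0])

```text
t: 8.9
ee_pos: [544.4, -87.8, 105.6]
orientation: [-0.114, 3.135, -0.004]
ft_force: [-0.1, 0.7, 0.1]
width: 0.3
```

>>> move_arm(increments=[255,0,0,1,0,255,0,0,2,0,255,0,0,3,0,255,0,0,3,0])

```text
t: 9.4
ee_pos: [544.4, -87.8, 102.5]
orientation: [-0.114, 3.135, -0.004]
ft_force: [-0.4, 1.0, -0.7]
width: 0.4
```

>>> move_arm(increments=[255,0,0,1,0,255,0,0,2,0,255,0,0,2,0])

```text
t: 9.78
ee_pos: [544.3, -87.8, 100.4]
orientation: [-0.114, 3.135, -0.004]
ft_force: [-0.6, 0.5, -0.9]
width: 0.4
```

>>> move_arm(increments=[255,0,0,1,0,255,0,0,2,0,255,0,0,3,0,255,0,0,3,0])

```text
t: 10.28
ee_pos: [544.3, -87.8, 97.3]
orientation: [-0.114, 3.135, -0.004]
ft_force: [-0.0, -1.4, -0.3]
width: 0.9
```

>>> move_arm(increments=[255,0,0,1,0,255,0,0,2,0,255,0,0,3,0,255,0,0,3,0])

```text
t: 10.78
ee_pos: [544.2, -87.8, 94.2]
orientation: [-0.114, 3.135, -0.004]
ft_force: [0.1, 0.4, -0.6]
width: 0.1
```

```bash
python3 - <<'E'
from h import *
s=ctrl.get_image("scene");st();f=s["frame"][150:225,200:290,::-1].astype(float)
im=cv2.resize(np.clip(255*(f/255)**.5,0,255).astype(np.uint8),None,fx=8,fy=8,interpolation=cv2.INTER_CUBIC)
p=ctrl.get_obs()["ee_pos"]
for dz in(0,20,40):
    u,v=proj(s,p+[0,0,dz]);cv2.circle(im,(int((u-200+.5)*8),int((v-150+.5)*8)),3,(0,255,0),1)
cv2.imwrite("pics/g8.png",im)
E
```

```text
t 10.82 e 535.6 s -130.5 z 94.2 F_u -0.5 F [ 0.4 -0.5 -1. ] toolx [-0.997 -0.073 -0.004] tooly [-0.073  0.997 -0.002]
```

View pics/g8.png

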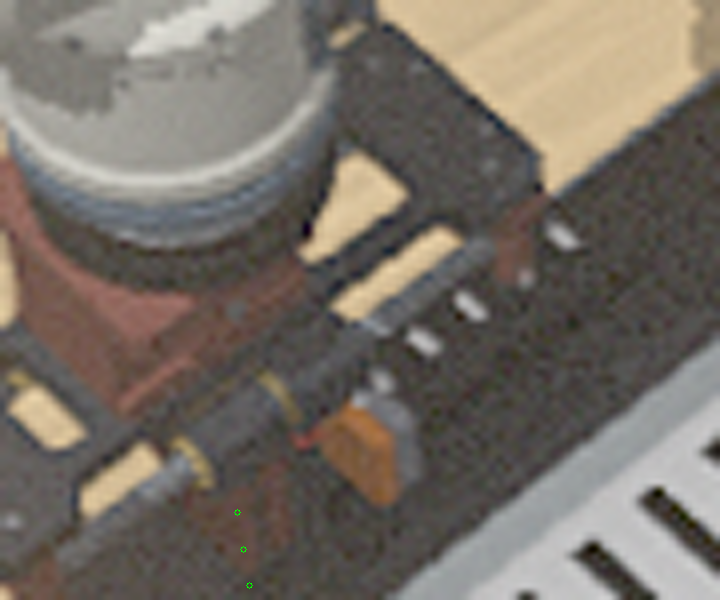

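The pose reads 94 mm and still nothing touches the 100 mm high box top, so the tips are higher than the pose says. I go on feeling downwards.

>>> move_arm(increments=[255,0,0,1,0,255,0,0,2,0,255,0,0,3,0,255,0,0,3,0])

```text
t: 11.32
ee_pos: [544.2, -87.8, 91.1]
orientation: [-0.114, 3.135, -0.003]
ft_force: [-0.7, 0.0, 0.0]
width: 0.8
```

>>> move_arm(increments=[255,0,0,1,0,255,0,0,2,0,255,0,0,3,0,255,0,0,3,0])

```text
t: 11.82
ee_pos: [544.1, -87.8, 88.0]
orientation: [-0.114, 3.136, -0.003]
ft_force: [0.1, -0.2, -0.3]
width: 0.4
```

>>> move_arm(increments=[255,0,0,1,0,255,0,0,2,0,255,0,0,2,0])

```text
t: 12.2
ee_pos: [544.0, -87.8, 85.9]
orientation: [-0.114, 3.136, -0.003]
ft_force: [-1.0, 0.1, 0.4]
width: 0.5
```

>>> move_arm(increments=[255,0,0,1,0,255,0,0,2,0,255,0,0,2,0])

```text
t: 12.58
ee_pos: [544.0, -87.8, 83.8]
orientation: [-0.115, 3.136, -0.003]
ft_force: [0.5, -0.2, 0.2]
width: 0.7
```

```bash
python3 - <<'E'
from h import *
s=ctrl.get_image("scene");st();f=s["frame"][150:225,200:290,::-1].astype(float)
im=cv2.resize(np.clip(255*(f/255)**.5,0,255).astype(np.uint8),None,fx=8,fy=8,interpolation=cv2.INTER_CUBIC)
p=ctrl.get_obs()["ee_pos"]
for dz in(0,20,40):
    u,v=proj(s,p+[0,0,dz]);cv2.circle(im,(int((u-200+.5)*8),int((v-150+.5)*8)),3,(0,255,0),1)
cv2.imwrite("pics/g9.png",im)
E
```

```text
t 12.62 e 535.4 s -130.5 z 83.9 F_u 0.1 F [0.4 0.2 0.3] toolx [-0.997 -0.073 -0.004] tooly [-0.073  0.997 -0.002]
```

View pics/g9.png

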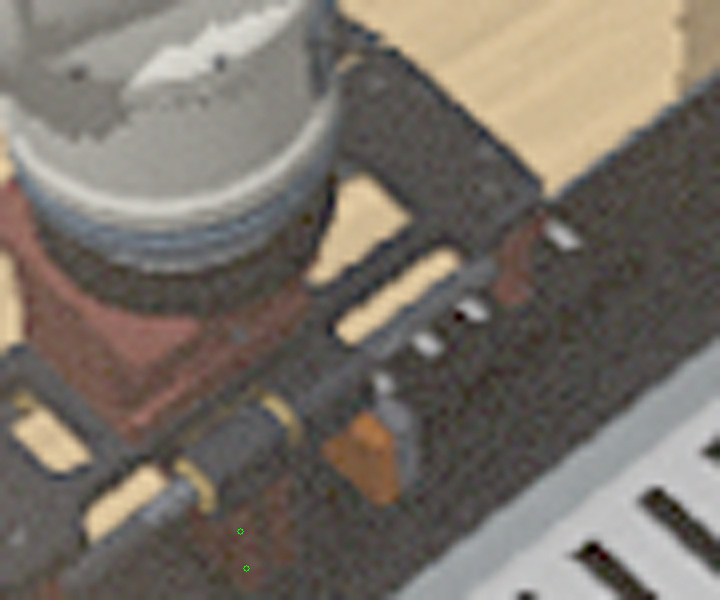

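>>> move_arm(increments=[255,0,6,0,0,255,0,12,0,0,255,0,18,0,0,255,0,20,0,0,255,0,20,0,0])

```text
t: 13.25
ee_pos: [542.6, -67.6, 83.8]
orientation: [-0.115, 3.136, -0.003]
ft_force: [-0.0, -0.0, -0.2]
width: 0.4
```

>>> move_arm(increments=[255,0,1,0,0,255,0,2,0,0,255,0,3,0,0,255,0,4,0,0,255,0,4,0,0])

```text
t: 13.88
ee_pos: [542.3, -63.6, 83.8]
orientation: [-0.115, 3.136, -0.003]
ft_force: [1.0, -0.1, -0.3]
width: 0.7
```

>>> move_arm(increments=[255,0,1,0,0,255,0,2,0,0,255,0,3,0,0,255,0,3,0,0])

```text
t: 14.38
ee_pos: [542.1, -60.5, 83.8]
orientation: [-0.116, 3.136, -0.003]
ft_force: [0.6, -0.9, 0.1]
width: 0.4
```

>>> move_arm(increments=[255,0,1,0,0,255,0,2,0,0,255,0,3,0,0,255,0,3,0,0])

```text
t: 14.88
ee_pos: [541.8, -57.4, 83.8]
orientation: [-0.116, 3.136, -0.003]
ft_force: [0.3, 0.6, 0.2]
width: 0.7
```

```bash
cat > v.py <<'E'
from h import *
import sys
s=ctrl.get_image("scene");st();f=s["frame"][150:225,200:290,::-1].astype(float)
im=cv2.resize(np.clip(255*(f/255)**.5,0,255).astype(np.uint8),None,fx=8,fy=8,interpolation=cv2.INTER_CUBIC)
cv2.imwrite(sys.argv[1],im)
E
python3 v.py pics/g10.png
```

```text
t 14.93 e 535.6 s -100.0 z 83.8 F_u -0.8 F [ 0.4 -0.8  0.1] toolx [-0.997 -0.074 -0.004] tooly [-0.074  0.997 -0.002]
```

View pics/g10.png

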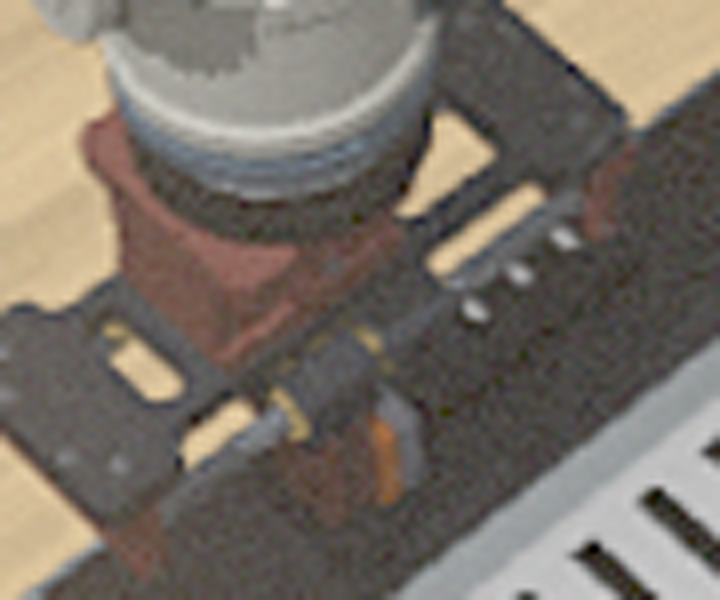

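The fingers now cover the orange face (only its right edge at 388,460 shows): correctly beside the tab. I push on, slowly.

>>> move_arm(increments=[255,0,1,0,0,255,0,2,0,0,255,0,2,0,0])

```text
t: 15.3
ee_pos: [541.7, -55.4, 83.8]
orientation: [-0.116, 3.136, -0.003]
ft_force: [-0.8, 1.1, -0.3]
width: 0.2
```

>>> move_arm(increments=[255,0,1,0,0,255,0,2,0,0,255,0,2,0,0])

```text
t: 15.68
ee_pos: [541.6, -53.8, 83.9]
orientation: [-0.116, 3.136, -0.004]
ft_force: [-0.0, -5.1, 0.5]
width: 0.7
```

>>> move_arm(increments=[255,0,1,0,0,255,0,2,0,0,255,0,2,0,0])

```text
t: 16.05
ee_pos: [541.5, -52.1, 83.9]
orientation: [-0.116, 3.136, -0.005]
ft_force: [-0.5, -4.9, 0.2]
width: 0.3
```

>>> move_arm(increments=[255,0,1,0,0,255,0,2,0,0,255,0,2,0,0])

```text
t: 16.42
ee_pos: [541.3, -49.8, 83.9]
orientation: [-0.116, 3.136, -0.004]
ft_force: [-0.2, -2.5, -0.2]
width: 0.4
```

```bash
python3 v.py pics/g11.png
```

```text
t 16.48 e 535.6 s -92.4 z 83.9 F_u -1.9 F [-1.3 -2.   0.8] toolx [-0.997 -0.074 -0.004] tooly [-0.074  0.997 -0.003]
```

View pics/g11.png

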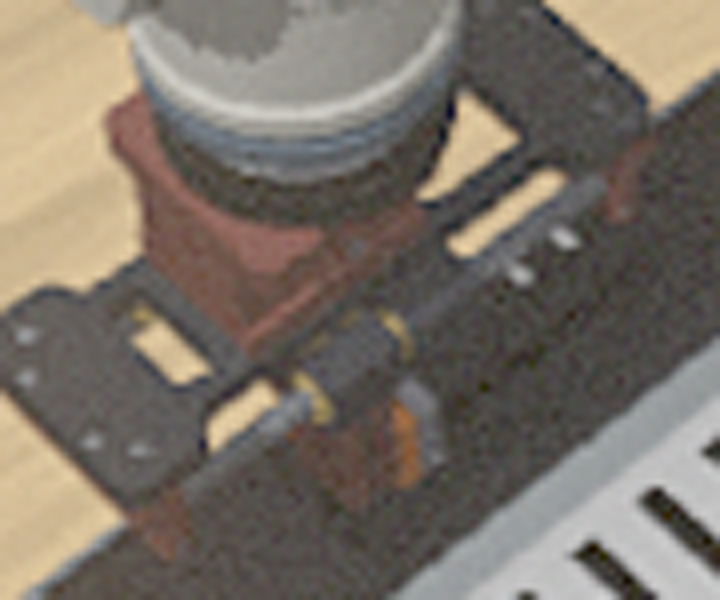

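The tab has moved about 6–7 mm with the fingers; the force passed a peak of 5 N and is dropping.

>>> move_arm(increments=[255,0,1,0,0,255,0,1,0,0])

```text
t: 16.73
ee_pos: [541.1, -48.6, 83.8]
orientation: [-0.116, 3.136, -0.004]
ft_force: [-1.2, -1.7, 1.0]
width: 0.8
```

>>> move_arm(increments=[255,0,1,0,0,255,0,1,0,0])

```text
t: 16.98
ee_pos: [541.0, -47.3, 83.8]
orientation: [-0.116, 3.136, -0.003]
ft_force: [1.0, -1.8, 1.4]
width: 0.6
```

>>> move_arm(increments=[255,0,1,0,0,255,0,1,0,0])

```text
t: 17.23
ee_pos: [541.0, -46.0, 83.8]
orientation: [-0.116, 3.136, -0.003]
ft_force: [0.4, 0.4, -0.1]
width: 0.9
```

>>> move_arm(increments=[255,0,1,0,0,255,0,1,0,0])

```text
t: 17.48
ee_pos: [540.9, -44.8, 83.8]
orientation: [-0.116, 3.136, -0.002]
ft_force: [-1.3, -1.1, -0.6]
width: 0.3
```

```bash
python3 v.py pics/g12.png
```

```text
t 17.52 e 535.7 s -87.4 z 83.8 F_u -0.0 F [-0.6 -0.1 -0.4] toolx [-0.997 -0.074 -0.004] tooly [-0.074  0.997 -0.002]
```

View pics/g12.png

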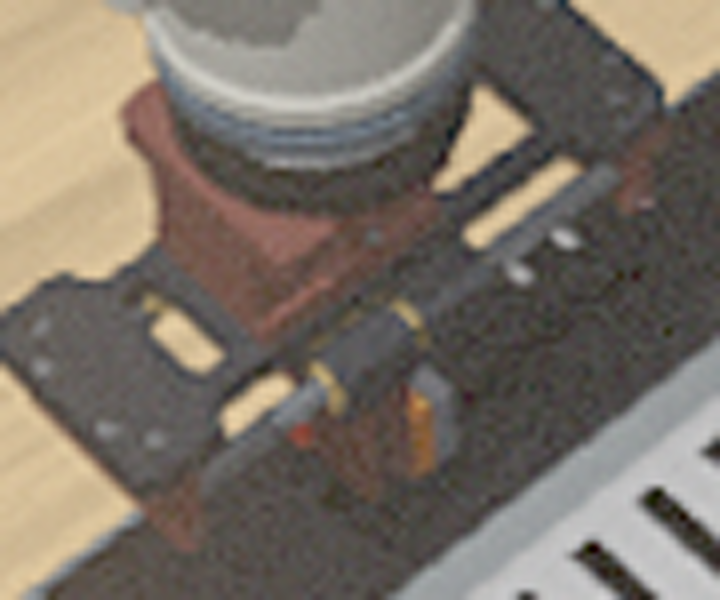

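```bash
python3 - <<'E'
from h import *
s=ctrl.get_image("scene")
for g in(0,5,8,10,15,21,30,39,48,57,66):
    a=547.4*X+(-91.5+g-8)*U
    r=[]
    for z in(104,136):
        u,v=proj(s,[a[0],a[1],z]);r+=[round((u-200+.5)*8),round((v-150+.5)*8)]
    print(g,r)
E
```

```text
0 [359, 529, 352, 469]
5 [372, 519, 365, 458]
8 [380, 512, 374, 452]
10 [386, 508, 379, 448]
15 [399, 498, 393, 437]
21 [415, 485, 409, 425]
30 [439, 466, 434, 406]
39 [463, 448, 458, 387]
48 [487, 429, 482, 368]
57 [510, 411, 506, 349]
66 [534, 393, 530, 331]
```

>>> move_arm(increments=[255,0,1,0,0,255,0,2,0,0,255,0,2,0,0])

```text
t: 17.95
ee_pos: [540.7, -42.8, 83.8]
orientation: [-0.116, 3.136, -0.003]
ft_force: [0.6, 0.2, 0.5]
width: 0.5
```

>>> move_arm(increments=[255,0,1,0,0,255,0,2,0,0,255,0,2,0,0])

```text
t: 18.32
ee_pos: [540.6, -40.7, 83.8]
orientation: [-0.116, 3.136, -0.003]
ft_force: [0.3, 1.0, 0.0]
width: 0.8
```

```bash
python3 v.py pics/g13.png
```

```text
t 18.38 e 535.7 s -83.3 z 83.8 F_u -0.4 F [ 0.5 -0.4 -1.1] toolx [-0.997 -0.074 -0.003] tooly [-0.074  0.997 -0.002]
```

View pics/g13.png

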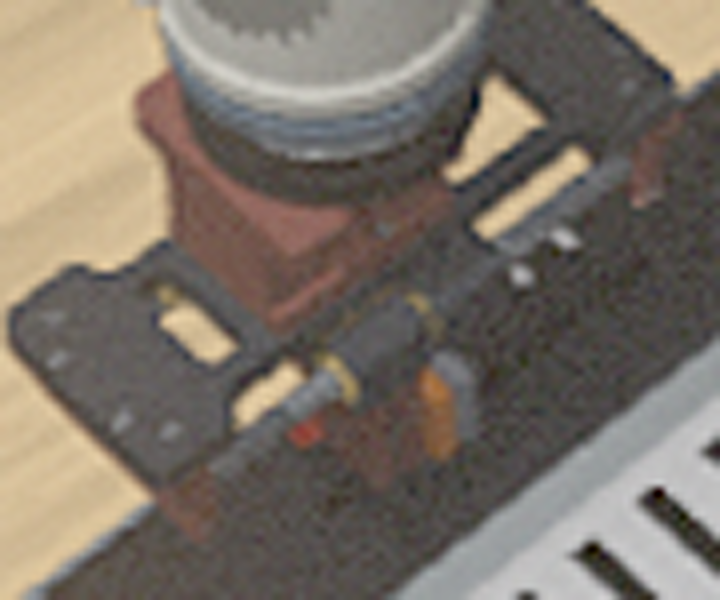

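The tab's lower corner is at (440,460), predicted (439,466) for 30 mm: first click reached, force zero.

>>> move_arm(increments=[255,0,1,0,0,255,0,2,0,0,255,0,3,0,0,255,0,4,0,0,255,0,4,0,0])

```text
t: 19.0
ee_pos: [540.3, -36.7, 83.7]
orientation: [-0.116, 3.136, -0.003]
ft_force: [0.2, 0.4, -0.1]
width: 0.8
```

>>> move_arm(increments=[255,0,1,0,0,255,0,2,0,0,255,0,2,0,0])

```text
t: 19.38
ee_pos: [540.2, -35.4, 83.8]
orientation: [-0.117, 3.136, -0.004]
ft_force: [0.1, -4.9, 0.3]
width: 1.0
```

>>> move_arm(increments=[255,0,1,0,0,255,0,2,0,0,255,0,2,0,0])

```text
t: 19.75
ee_pos: [540.1, -33.9, 83.8]
orientation: [-0.117, 3.136, -0.005]
ft_force: [-0.4, -4.0, 0.3]
width: 0.8
```

>>> move_arm(increments=[255,0,1,0,0,255,0,2,0,0,255,0,2,0,0])

```text
t: 20.12
ee_pos: [539.9, -31.7, 83.8]
orientation: [-0.117, 3.136, -0.005]
ft_force: [0.5, -2.8, 1.0]
width: 0.3
```

>>> move_arm(increments=[255,0,1,0,0,255,0,2,0,0,255,0,2,0,0])

```text
t: 20.5
ee_pos: [539.7, -29.3, 83.8]
orientation: [-0.117, 3.136, -0.004]
ft_force: [-0.6, -0.8, -0.2]
width: 0.6
```

>>> move_arm(increments=[255,0,1,0,0,255,0,2,0,0,255,0,2,0,0])

```text
t: 20.88
ee_pos: [539.6, -27.0, 83.8]
orientation: [-0.117, 3.136, -0.004]
ft_force: [0.4, -0.0, -0.4]
width: 0.6
```

```bash
python3 v.py pics/g14.png
```

```text
t 20.93 e 535.8 s -69.6 z 83.8 F_u -0.0 F [1.3 0.1 0.7] toolx [-0.997 -0.075 -0.004] tooly [-0.075  0.997 -0.003]
```

View pics/g14.png

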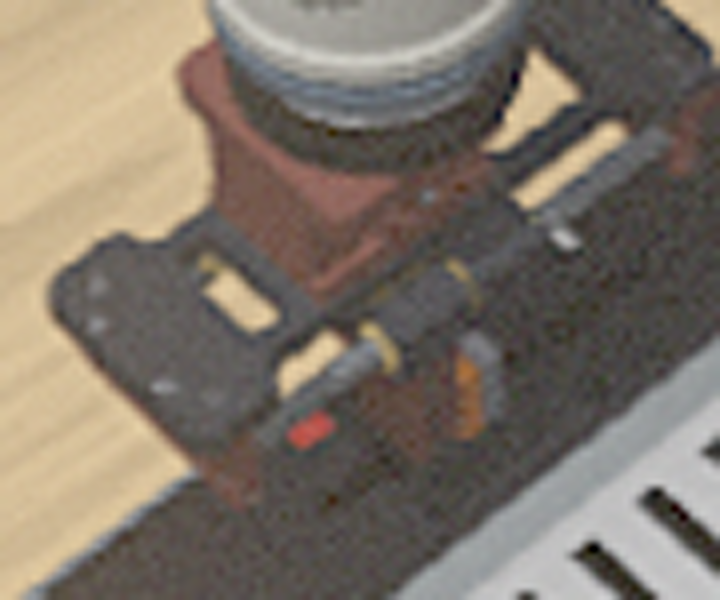

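>>> move_arm(increments=[255,0,1,0,0,255,0,2,0,0,255,0,2,0,0])

```text
t: 21.3
ee_pos: [539.4, -25.0, 83.8]
orientation: [-0.117, 3.136, -0.004]
ft_force: [0.3, -0.4, 0.1]
width: 0.2
```

```bash
python3 v.py pics/g15.png
```

```text
t 21.35 e 535.8 s -67.5 z 83.8 F_u 0.3 F [-0.3  0.3  0.3] toolx [-0.997 -0.075 -0.004] tooly [-0.075  0.997 -0.003]
```

View pics/g15.png

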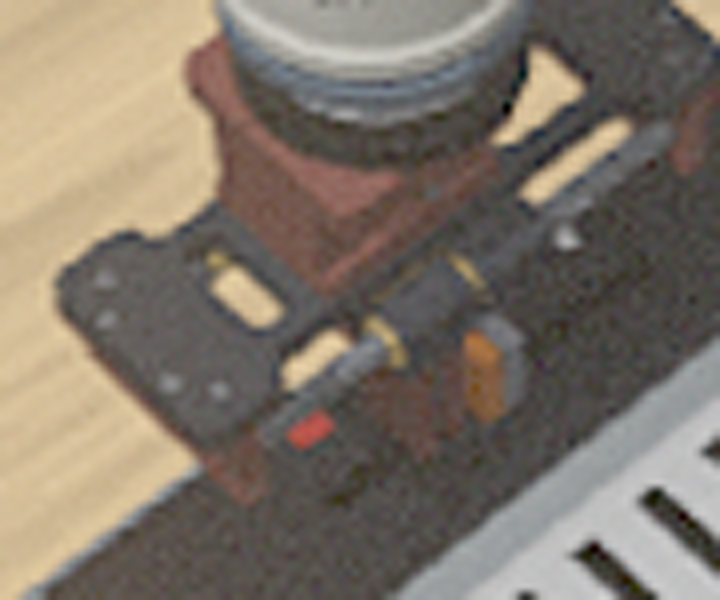

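Lower corner (488,420) against (487,429) predicted for 48 mm, a gap to the fingers: second click.

>>> move_arm(increments=[255,0,1,0,0,255,0,2,0,0,255,0,3,0,0,255,0,4,0,0,255,0,5,0,0,255,0,5,0,0])

```text
t: 22.1
ee_pos: [539.0, -20.0, 83.8]
orientation: [-0.117, 3.136, -0.004]
ft_force: [0.2, -0.6, -0.3]
width: 0.2
```

>>> move_arm(increments=[255,0,1,0,0,255,0,2,0,0,255,0,2,0,0])

```text
t: 22.48
ee_pos: [538.9, -18.2, 83.8]
orientation: [-0.118, 3.136, -0.005]
ft_force: [-0.3, -3.0, 0.0]
width: 0.4
```

>>> move_arm(increments=[255,0,1,0,0,255,0,2,0,0,255,0,2,0,0])

```text
t: 22.85
ee_pos: [538.8, -16.7, 83.8]
orientation: [-0.118, 3.136, -0.006]
ft_force: [-0.2, -5.1, 0.2]
width: 0.7
```

>>> move_arm(increments=[255,0,1,0,0,255,0,2,0,0,255,0,2,0,0])

```text
t: 23.22
ee_pos: [538.7, -14.7, 83.8]
orientation: [-0.118, 3.136, -0.006]
ft_force: [0.1, -3.8, -0.1]
width: 0.2
```

>>> move_arm(increments=[255,0,1,0,0,255,0,2,0,0,255,0,2,0,0])

```text
t: 23.6
ee_pos: [538.4, -12.4, 83.8]
orientation: [-0.118, 3.136, -0.005]
ft_force: [-1.0, -2.0, 0.2]
width: 0.6
```

```bash
python3 v.py pics/g16.png
```

```text
t 23.65 e 535.8 s -54.9 z 83.8 F_u -1.4 F [ 0.1 -1.4  0.2] toolx [-0.997 -0.075 -0.004] tooly [-0.075  0.997 -0.003]
```

View pics/g16.png

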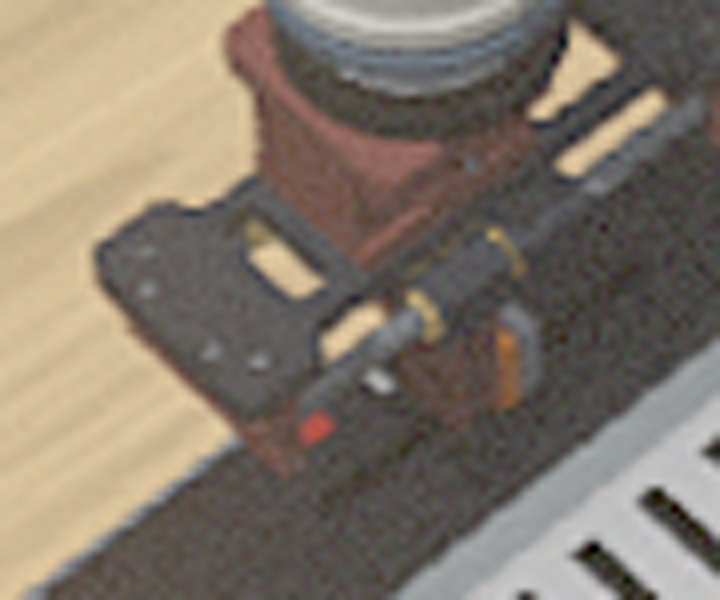

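Before the third crest, force falling (−2 N). Smaller steps now.

>>> move_arm(increments=[255,0,1,0,0,255,0,1,0,0])

```text
t: 23.9
ee_pos: [538.4, -11.2, 83.8]
orientation: [-0.118, 3.136, -0.005]
ft_force: [-0.9, -0.9, 1.0]
width: 0.1
```

>>> move_arm(increments=[255,0,1,0,0,255,0,1,0,0])

```text
t: 24.15
ee_pos: [538.3, -9.9, 83.8]
orientation: [-0.118, 3.136, -0.004]
ft_force: [-0.3, -0.0, -0.2]
width: 0.4
```

>>> move_arm(increments=[255,0,1,0,0,255,0,1,0,0])

```text
t: 24.4
ee_pos: [538.2, -8.7, 83.7]
orientation: [-0.118, 3.136, -0.004]
ft_force: [0.1, -1.0, 0.2]
width: 0.4
```

```bash
python3 v.py pics/g17.png
```

```text
t 24.45 e 535.8 s -51.2 z 83.7 F_u -0.1 F [ 0.1 -0.   0.9] toolx [-0.997 -0.075 -0.004] tooly [-0.075  0.997 -0.003]
```

View pics/g17.png

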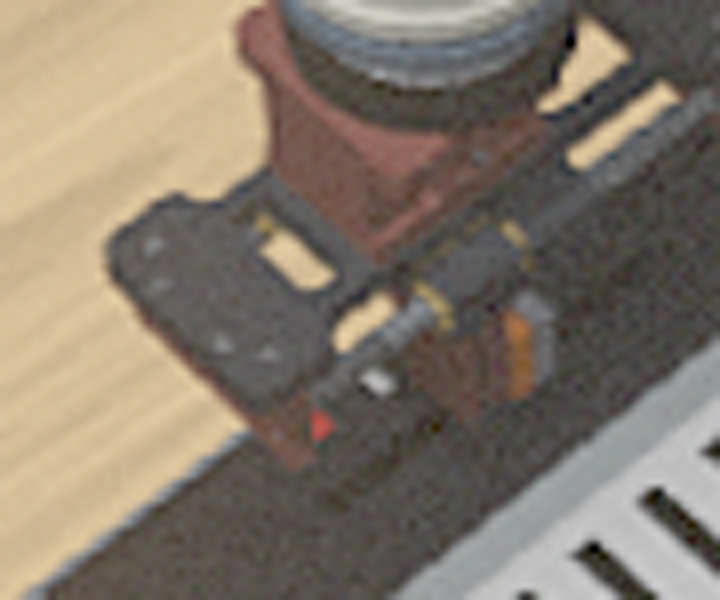

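>>> move_arm(increments=[255,0,1,0,0,255,0,2,0,0,255,0,2,0,0])

```text
t: 24.82
ee_pos: [538.0, -6.7, 83.7]
orientation: [-0.118, 3.136, -0.004]
ft_force: [0.3, 0.7, -0.6]
width: 0.5
```

```bash
python3 v.py pics/g18.png
```

```text
t 24.88 e 535.8 s -49.2 z 83.7 F_u 0.5 F [ 0.2  0.6 -0.7] toolx [-0.997 -0.075 -0.004] tooly [-0.075  0.997 -0.003]
```

View pics/g18.png

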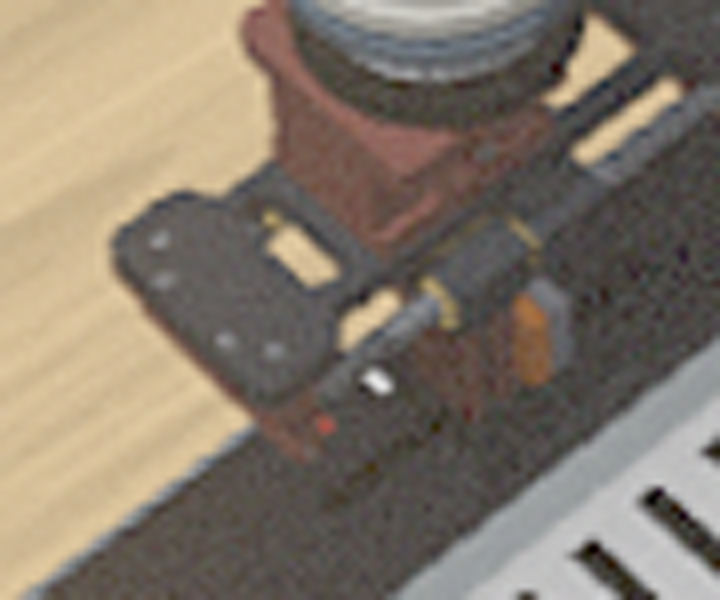

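Lower corner (538,382), predicted (534,393) for 66 mm with the same small offset as before: third click, no force. I withdraw back, then up.

>>> move_arm(increments=[255,0,-10,0,0,255,0,-20,0,0,255,0,-25,-20,0,255,0,-25,-60,0,255,0,-25,-110,0,255,-60,-25,-110,0,255,-110,-25,-110,0,255,-110,-25,-110,0])

```text
t: 25.88
ee_pos: [651.9, -23.8, 194.0]
orientation: [-0.118, 3.134, -0.004]
ft_force: [-0.5, -0.7, 0.0]
width: 0.4
```

```bash
python3 - <<'E'
from h import *
st();t=ctrl.get_image("top");s=ctrl.get_image("scene");crop(t,200,140,165,130,4.8,"pics/t20.png");crop(s,195,130,200,150,4,"pics/s20.png")
E
```

```text
t 25.88 e 648.0 s -75.2 z 194.0 F_u -0.7 F [-0.5 -0.7  0. ] toolx [-0.997 -0.075 -0.005] tooly [-0.075  0.997 -0.003]
```

View pics/s20.png

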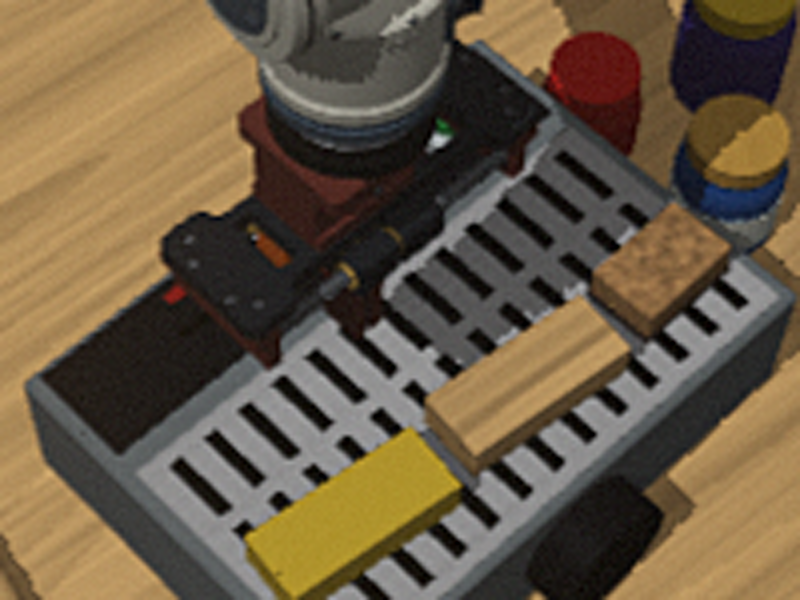

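View pics/t20.png

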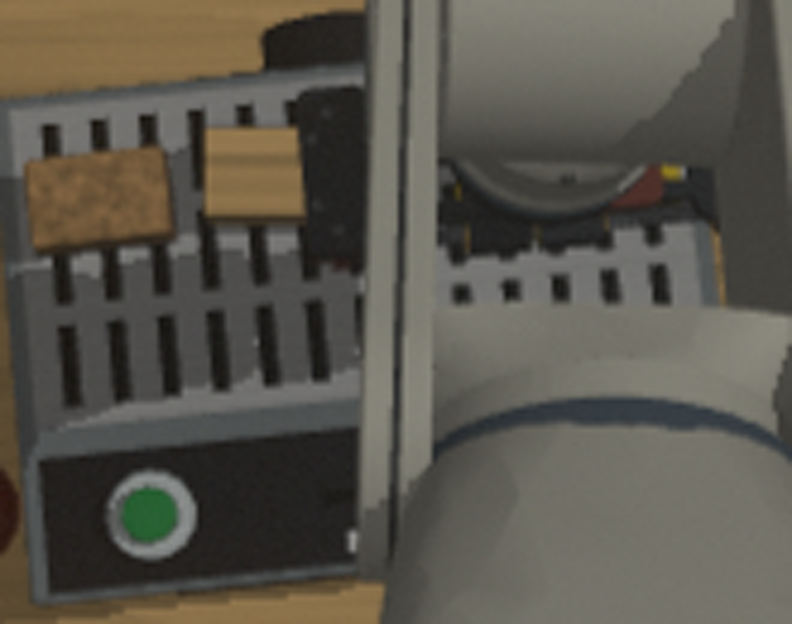

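>>> move_arm(increments=[255,40,60,0,0,255,80,120,0,0,255,114,183,0,0,255,114,183,0,0,255,114,183,0,0,255,114,183,0,0])

```text
t: 26.72
ee_pos: [520.9, 149.4, 192.9]
orientation: [-0.117, 3.137, -0.004]
ft_force: [1.0, -0.0, -0.2]
width: 0.3
```

```bash
python3 - <<'E'
from h import *
st();t=ctrl.get_image("top");s=ctrl.get_image("scene");crop(t,200,140,165,130,4.8,"pics/t21.png");crop(s,195,130,200,150,4,"pics/s21.png")
p=ctrl.get_obs()["ee_pos"]; print(p)
E
```

```text
t 26.73 e 531.1 s 107.8 z 192.9 F_u -0.1 F [ 1.  -0.  -0.2] toolx [-0.997 -0.075 -0.002] tooly [-0.075  0.997 -0.003]
[521.37155585 149.0772165  192.71323094]
```

View pics/s21.png

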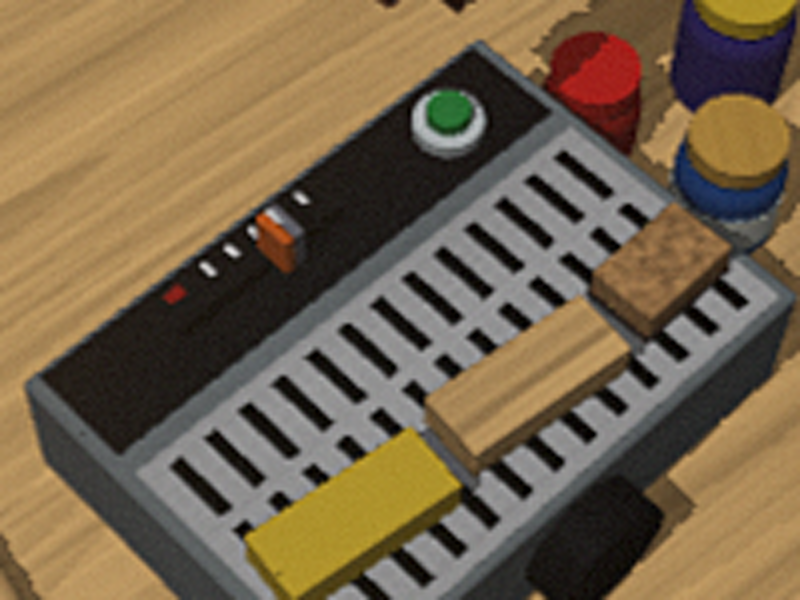

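View pics/t21.png

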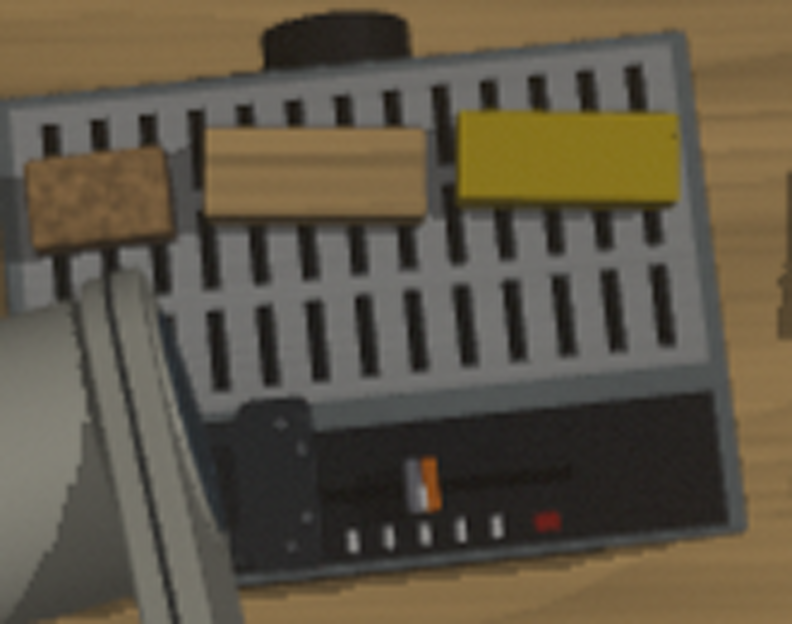

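Both views show the tab at the third white dash (top crop 423,485 over dash 425,533), with bricks and jars unmoved. Now down to the button.

>>> move_arm(increments=[255,-4,0,40,0,255,-4,0,75,0,255,-4,0,88,0,255,-4,0,88,0,255,-4,0,88,0])

```text
t: 27.45
ee_pos: [526.6, 149.2, 105.8]
orientation: [-0.115, 3.136, -0.004]
ft_force: [0.1, 1.2, -0.1]
width: 0.6
```

```bash
sed 's/150:225,200:290/125:200,265:355/' v.py > w.py; python3 w.py pics/b1.png
```

```text
t 27.5 e 536.8 s 107.3 z 106.0 F_u -0.0 F [ 0.1 -0.  -0.6] toolx [-0.997 -0.073 -0.004] tooly [-0.073  0.997 -0.002]
```

View pics/b1.png

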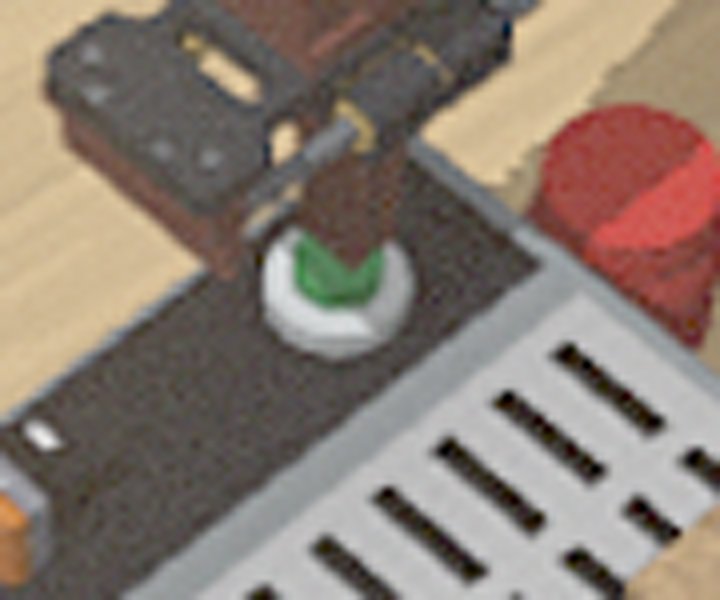

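The fingertips (bottom around 350,230) are right above the green button (339,265). Feeling downwards.

>>> move_arm(increments=[255,0,0,2,0,255,0,0,4,0,255,0,0,6,0,255,0,0,8,0,255,0,0,8,0])

```text
t: 28.12
ee_pos: [526.5, 149.2, 97.7]
orientation: [-0.115, 3.136, -0.004]
ft_force: [-0.6, -0.7, -0.6]
width: 0.1
```

>>> move_arm(increments=[255,0,0,1,0,255,0,0,2,0,255,0,0,2,0])

```text
t: 28.5
ee_pos: [526.4, 149.2, 95.6]
orientation: [-0.115, 3.136, -0.004]
ft_force: [0.1, 0.0, 0.6]
width: -0.0
```

>>> move_arm(increments=[255,0,0,1,0,255,0,0,2,0,255,0,0,2,0])

```text
t: 28.88
ee_pos: [526.3, 149.2, 93.5]
orientation: [-0.115, 3.136, -0.004]
ft_force: [0.9, -1.1, 0.4]
width: 0.4
```

>>> move_arm(increments=[255,0,0,1,0,255,0,0,2,0,255,0,0,2,0])

```text
t: 29.25
ee_pos: [526.4, 149.2, 91.6]
orientation: [-0.115, 3.136, -0.004]
ft_force: [-0.3, -0.2, 2.0]
width: 0.7
```

>>> move_arm(increments=[255,0,0,1,0,255,0,0,2,0,255,0,0,2,0])

```text
t: 29.62
ee_pos: [526.5, 149.2, 89.6]
orientation: [-0.115, 3.136, -0.004]
ft_force: [0.0, -0.8, 4.1]
width: 0.7
```

Contact at about 92. The spring is rising as stated.

>>> move_arm(increments=[255,0,0,1,0,255,0,0,2,0,255,0,0,2,0])

```text
t: 30.0
ee_pos: [526.5, 149.2, 87.6]
orientation: [-0.115, 3.136, -0.004]
ft_force: [-0.5, -1.4, 4.9]
width: 0.4
```

>>> move_arm(increments=[255,0,0,1,0,255,0,0,2,0,255,0,0,2,0])

```text
t: 30.38
ee_pos: [526.5, 149.2, 86.5]
orientation: [-0.115, 3.136, -0.004]
ft_force: [-4.7, -1.4, 12.6]
width: 0.1
```

>>> move_arm(increments=[255,0,0,1,0,255,0,0,2,0,255,0,0,2,0])

```text
t: 30.75
ee_pos: [526.6, 149.3, 86.3]
orientation: [-0.115, 3.136, -0.004]
ft_force: [-7.7, -1.9, 23.3]
width: 0.7
```

Hard stop at 86.4, about 6 mm below contact, at 23 N: fully down. Let go and withdraw.

>>> move_arm(increments=[255,0,0,-4,0,255,0,0,-10,0,255,0,0,-25,0,255,0,0,-60,0,255,0,0,-110,0,255,0,0,-110,0,255,60,0,-110,0,255,120,0,-110,0,255,120,0,-110,0,255,120,0,-110,0])

```text
t: 32.0
ee_pos: [407.2, 140.9, 196.0]
orientation: [-0.115, 3.134, -0.003]
ft_force: [0.3, 0.5, 0.6]
width: 0.6
```

```bash
python3 - <<'E'
from h import *
st();t=ctrl.get_image("top");s=ctrl.get_image("scene");crop(t,195,140,165,130,4.8,"pics/t30.png");crop(s,195,130,200,150,4,"pics/s30.png")
for n,d in(("top",t),("scene",s)):
    hsv=cv2.cvtColor(d["frame"],cv2.COLOR_RGB2HSV);m=cv2.inRange(hsv,(45,100,40),(90,255,255));k,l,sx,ce=cv2.connectedComponentsWithStats(m)
    print(n,[(sx[i].tolist(),ce[i].round(2).tolist()) for i in range(1,k) if sx[i,4]>30 and 190<ce[i][0]<360 and 130<ce[i][1]<290])
E
```

```text
t 32.0 e 417.1 s 108.3 z 196.0 F_u 0.5 F [0.3 0.5 0.6] toolx [-0.997 -0.074 -0.005] tooly [-0.073  0.997 -0.002]
top [([226, 242, 11, 11, 92], [230.54, 246.67])]
scene [([302, 153, 11, 10, 94], [306.89, 157.6])]
```

View pics/s30.png

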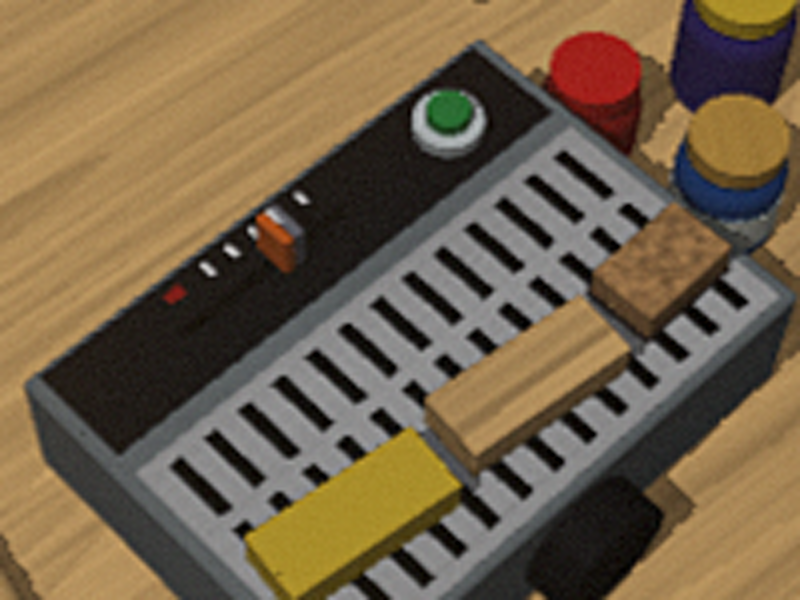

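View pics/t30.png

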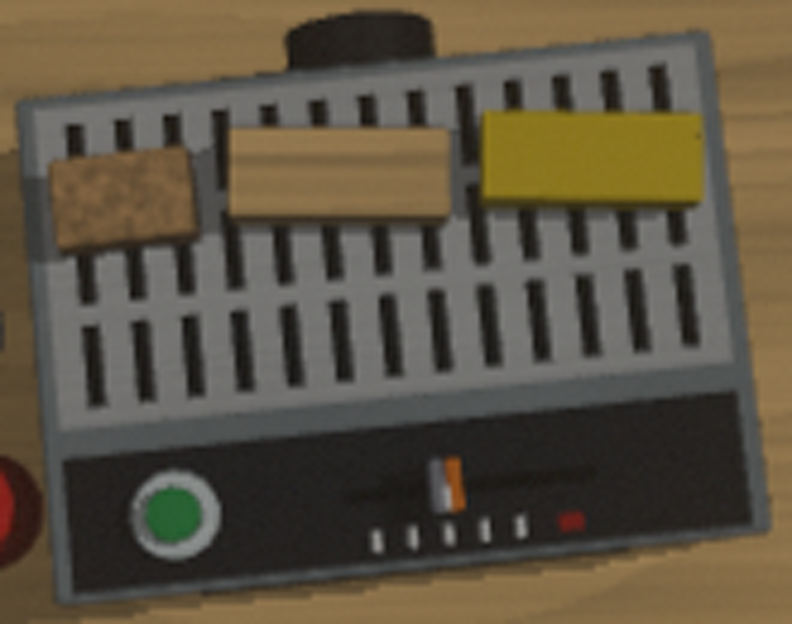

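The tab stands at the third dash (448,485 above 448,533). The green button is back up at its original pixels, (230.5,246.7) and (306.9,157.6). Nothing else has moved and the arm is clear.

```bash
python3 -c "
from workcell import ctrl
print(ctrl.close_job())"
```

```text
the job is handed in; nothing more can be done
None
```

The suction lever is in its third click and the green start button has been pressed once and let go. I handed the job in at 32 s, with the arm clear.

- **Lever:** I pushed only on the orange face with the closed fingertips. I felt three rises of about 5 N, each followed by a drop to zero. The last pictures from both cameras put the tab at the third white dash, and it stayed there after the fingers withdrew.
- **Button:** I felt it at a height reading of about 92 mm and pressed to a hard stop at 86.4 mm. That is about 6 mm of travel, with 23 N at the stop. It sprang back to the same pixels as before.
- **Bystanders:** the bricks, sanding block and jars look unmoved in the last pictures. I did not check the brush and mug separately, but the arm stayed well away from them.

**What disagreed:**
- **Fingertip height:** with the gripper shut, the real fingertips were about 25 mm higher than the reported TCP. My first approach therefore passed over the tab without touching it. I saw this in the pictures, backed off and felt for the right height.
- **Sideways force:** at the button's hard stop there was also a sideways force of about 8 N. A fingertip edge may have been touching the metal housing, which is level with the pressed button. I judge the button fully down from the travel, since its position could not be read directly.

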